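Park sanding plates by felt grit on sloped rests

ROBOT

A 6-joint arm with a two-finger parallel gripper is mounted at the origin on the work surface. World frame = base frame: x ahead of the robot, y to its left, z up, the work surface at z = 0. Lengths are in m, angles in rad, forces in N, time in s.
With the tool pointing down it reaches from about 0.375 to 0.825 m from the base axis. Payload 5.5 kg.
Tool frame: the origin (TCP) lies on the centre line of the jaws, within the pads' length; the fingertips stand r.tips_ahead ahead of it and the grasp point (between the pads) lies 8 mm behind it (r.tips_ahead is the distance from the TCP to the fingertips, in m); z points along the fingers, y is the direction in which the jaws open and shut (so a half turn about z gives the same grasp; the last joint's range is limited). The gripper opens to 85 mm and grips with 20 to 120 N. Pads are 22 mm wide; open, the fingers measure 114 mm over their backs; the gripper's body (76 mm by 85 mm) begins 54 mm behind the grasp point. The pads swing forward as they close: fully open they stand 13 mm farther back than shut.
Start: joints at [1.291, 0.314, -0.047, 1.21, 0, 1.571], TCP at [0.166, 0.577, 0.242] pointing down, gripper open.
Joint ranges: [-2.67, 2.67], [-0.69, 1.73], [-1.03, 1.25], [-2.08, 2.16], [-1.42, 1.45], [-3.14, 3.14]. Speed limits (rad/s): [2.39, 2.39, 3.01, 3.14, 3.14, 3.14].

INTERFACE

Orientations are given as [roll, pitch, yaw] about the fixed x, y, z axes, in that order (R = Rz(yaw) Ry(pitch) Rx(roll)).
In Python, from station import r gives the robot as it stands.
- The arm moves only by the tool servo_tool, never from a script. Its argument "increments" is a list of rows, each an object with "xyz": the shift along the world's x, y, z as a fraction of full scale, a list of three; "turn": the turn, a rotation vector about the world's x, y, z as a fraction of full scale, a list of three; "gripper": the opening, from -1 (shut) to 1 (fully open), so that 0 is half open. A call has 1 to 20 rows; each row is the pose to reach, as a shift and turn from the pose commanded when the call began, turning the shorter way round; what a row does not reach only later rows make up. Full scale, the value 1, is 0.1 m for a shift and pi rad for a turn. A row lasts 1/12 s, in which the tool goes at most 41.7 mm and 7.16 degrees, less where a joint would pass 70% of its speed; a pose out of reach is approached as far as the arm can. A call with a number of a shift or a turn outside -1 to 1 is refused whole. A call with a gripper value outside its range is refused whole. The fingers move at their own pace and stop on an object; "newtons" is the grip in N (left out, the last holds). Time passes only in rows, so rows that repeat a pose let the fingers close. It gives the time, the measured TCP pose, the force and the opening at its end, in the units of the state.
- r.get_obs(): the state, without advancing time (a new reading comes with each control period).
- r.snapshot(name): name is "side" or "top"; returns a dict with "pixels" (420x560x3 uint8, blue, green, red), "z_map" (420x560 float32, m along the optical axis (not along the pixel's ray), 0 where there is no reading), "mtx" (3x3 intrinsics, pixels), "dist" ([k1, k2, p1, p2, k3] as OpenCV has them; the pictures are not rectified), "rvec" (rotation vector, rad) and "tvec" (3), from world to camera coordinates, as OpenCV has them. Camera axes: x right, y down, z forward; pixel columns grow to the right and rows downward; lengths in m; the calibration is good to about 2 mm. A picture is of the moment at which its call begins.
- r.sign_off(): hands the job in, once; it reports no verdict.
Trained networks look in the newest picture that a camera, given by its name, has taken for a name from the list of things; names that differ only in an ending like _2 or _b are one class to them, and where a whole thing is asked for, a point or a joint stands for the part that bears it (a point fixed in the world has none). Each returns a list of dicts, best first, with "p" (0 to 1); they miss things now and then, are a little off and sometimes report something else, mostly with a low value. They report only what shows in the picture. A call takes as long as a camera call. They do not tell look-alikes from the thing itself.
- r.find_in(camera, query): "position" ([column, row] in pixels, amid what is visible of it).
- r.place_of(camera, query): "position" ([column, row] in pixels: a listed point, or the origin of a listed thing).
The state is a dict: "time": time; "joints": joint angles; "qd": joint speeds; "joint_efforts": joint torques, N m; "eef_pos": TCP position; "orientation": TCP orientation; "ft_force": force on the tool from outside, world axes, zero at the start; "ft_torque": the same for the moment, N m; "width": finger opening in m.
Only numpy, scipy, OpenCV 4.12 (cv2) and the standard library are available. Lean on these libraries where they do the work, as an engineer would, in place of code of your own. Each camera call takes 0.05 s, during which the arm holds its last target.

TASK

The three hand sanding plates look alike, but their hidden grit differs and is felt in how hard they drag over the worktop. Sort them onto the three plywood rests, one in the middle of each, flat on the deck between its rims: the coarsest on the steep rest, the medium one on the gently sloped rest, the finest on the level rest; a plate that is too smooth for its rest slides off, and none may. Leave everything else on the worktop where it stands.

Things in the scene. Friction and masses are not known exactly. Their poses are not given: they have to be found in the camera images.
- plate_a: hand sanding plate, 0.74 to 0.86 kg: steel-cored wooden base 80 (x) x 50 x 14 mm high, with a grip 44 (x) x 24 mm on its middle, from 14 to 48 mm height. Origin: centre of the underside, z up; half-turn symmetric. Looks alike; the three hidden soles slide on worktop and rests with a friction coefficient near 0.14 (finest), 0.44 (medium), 1.15 (coarsest), +-10 %. Letters and starting places tell nothing of the grit
- plate_b: hand sanding plate, 0.74 to 0.86 kg: steel-cored wooden base 80 (x) x 50 x 14 mm high, with a grip 44 (x) x 24 mm on its middle, from 14 to 48 mm height. Origin: centre of the underside, z up; half-turn symmetric. Looks alike; the three hidden soles slide on worktop and rests with a friction coefficient near 0.14 (finest), 0.44 (medium), 1.15 (coarsest), +-10 %. Letters and starting places tell nothing of the grit
- plate_c: hand sanding plate, 0.74 to 0.86 kg: steel-cored wooden base 80 (x) x 50 x 14 mm high, with a grip 44 (x) x 24 mm on its middle, from 14 to 48 mm height. Origin: centre of the underside, z up; half-turn symmetric. Looks alike; the three hidden soles slide on worktop and rests with a friction coefficient near 0.14 (finest), 0.44 (medium), 1.15 (coarsest), +-10 %. Letters and starting places tell nothing of the grit
- rest_level_deck (a point): centre of the deck surface of the fixed plywood rest that is level (slope 0), 24 mm above the worktop. Axes: those of the rest on the worktop, z upright, x level, from its open low end (no lip) towards its far end. The deck is 110 mm long by 80 mm wide, with rims 6 mm thick and 8 mm high along both sides and the far end: 68 mm clear between the side rims
- rest_gentle_deck (a point): centre of the deck surface of the fixed plywood rest that is gently sloped (13.5 degrees), 24 mm above the worktop. Axes: those of the rest on the worktop, z upright, x level, from its open low end (no lip) towards its higher end. The deck is 110 mm long by 80 mm wide, with rims 6 mm thick and 8 mm high along both sides and the far end: 68 mm clear between the side rims
- rest_steep_deck (a point): centre of the deck surface of the fixed plywood rest that is steep (32 degrees), 40 mm above the worktop. Axes: those of the rest on the worktop, z upright, x level, from its open low end (no lip) towards its higher end. The deck is 110 mm long by 80 mm wide, with rims 6 mm thick and 8 mm high along both sides and the far end: 68 mm clear between the side rims
- jar: loose cobalt-blue glass marble jar with a screw lid, upright, 56 mm wide, 75 mm high. Origin: centre of the underside. Not to be moved
- doll: loose cherry wood peg doll blank, upright, 30 mm wide, 64 mm high. Origin: centre of the underside. Not to be moved
- dispenser: loose red plastic tape dispenser, 150 (x) x 56 (y) mm, 74 mm high. Origin: centre of the underside. Not to be moved
- clamp: loose chrome spring clamp lying flat, 22 mm high, from x = -84 to 48 mm, within y = +-35 mm. Origin: underside of its pivot. Not to be moved
- palette: loose white ceramic paint palette, round, 116 mm wide, 12 mm high. Origin: centre of the underside. Not to be moved
- glue: loose white glue bottle, upright, 44 mm wide, 100 mm high. Origin: centre of the underside. Not to be moved
Mind the look-alikes: they are no part of the job. Leave any black or yellow look-alike of the part that bears rest_gentle_deck alone.

How it is judged:
At the end, for the whole second after the job is handed in: One plate lies at rest (under 10 mm/s) on each of the three rests, the centre of its underside within 22 mm of the deck's centre, flat on the deck (its tilt within 0.08 rad of the rest's slope). Only the right sorting can stay so (((distance between plate_a and rest_level_deck below 0.022 m and angle between plate_a's own z axis and vertical below 0.08 rad and linear speed of plate_a below 0.01 m/s) or (distance between plate_b and rest_level_deck below 0.022 m and angle between plate_b's own z axis and vertical below 0.08 rad and linear speed of plate_b below 0.01 m/s) or (distance between plate_c and rest_level_deck below 0.022 m and angle between plate_c's own z axis and vertical below 0.08 rad and linear speed of plate_c below 0.01 m/s)) and ((distance between plate_a and rest_gentle_deck below 0.022 m and angle between plate_a's own z axis and vertical between 0.1556 and 0.3156 rad and linear speed of plate_a below 0.01 m/s) or (distance between plate_b and rest_gentle_deck below 0.022 m and angle between plate_b's own z axis and vertical between 0.1556 and 0.3156 rad and linear speed of plate_b below 0.01 m/s) or (distance between plate_c and rest_gentle_deck below 0.022 m and angle between plate_c's own z axis and vertical between 0.1556 and 0.3156 rad and linear speed of plate_c below 0.01 m/s)) and ((distance between plate_a and rest_steep_deck below 0.022 m and angle between plate_a's own z axis and vertical between 0.4785 and 0.6385 rad and linear speed of plate_a below 0.01 m/s) or (distance between plate_b and rest_steep_deck below 0.022 m and angle between plate_b's own z axis and vertical between 0.4785 and 0.6385 rad and linear speed of plate_b below 0.01 m/s) or (distance between plate_c and rest_steep_deck below 0.022 m and angle between plate_c's own z axis and vertical between 0.4785 and 0.6385 rad and linear speed of plate_c below 0.01 m/s))); the robot touches nothing.
It fails at once if the jar, the peg doll or the glue bottle is shifted by more than 20 mm or tipped over (distance of any of jar, doll, glue from where it was at the start of the episode above 0.02 m or angle between any of jar, doll, glue's own z axis and vertical above 0.5 rad).
It fails at once if the tape dispenser, the clamp or the palette is shifted by more than 25 mm (distance of any of dispenser, clamp, palette from where it was at the start of the episode above 0.025 m).
It fails at once if a plate that is let go slides down a rest, or leans or lies tilted anywhere but in its place on a rest ((angle between plate_a's own z axis and vertical above 0.1 rad and contact force between the fingers and plate_a below 0.05 N and distance between plate_a and rest_level_deck above 0.035 m and distance between plate_a and rest_gentle_deck above 0.035 m and distance between plate_a and rest_steep_deck above 0.035 m) or (angle between plate_b's own z axis and vertical above 0.1 rad and contact force between the fingers and plate_b below 0.05 N and distance between plate_b and rest_level_deck above 0.035 m and distance between plate_b and rest_gentle_deck above 0.035 m and distance between plate_b and rest_steep_deck above 0.035 m) or (angle between plate_c's own z axis and vertical above 0.1 rad and contact force between the fingers and plate_c below 0.05 N and distance between plate_c and rest_level_deck above 0.035 m and distance between plate_c and rest_gentle_deck above 0.035 m and distance between plate_c and rest_steep_deck above 0.035 m)).
It also fails if it takes over 72 s, if anything falls off the work surface, if the arm or the gripper's body presses on something with over 40 N, if the wrist force passes 120 N, or if a joint passes its speed limit or range.

## Working session

There is one attempt and no reset: what is moved stays moved. The work goes in short steps, Python scripts to look and compute and a tool call to move; the robot and the scene stay as the last step left them, time stands still between calls to the robot, and variables do not carry over. Pictures are saved under pics/ and viewed, and the job is handed in when it is done.

Besides the shell and the picture viewer there is one more tool, called after "Call:" as a command line: name --argument value ..., lists and objects as JSON in quotes. servo_tool: Moves the arm, as the interface text tells. Shift numbers are shares of 0.1 m and turn numbers shares of pi rad, none past 1 either way. Its arguments: {"type":"object","properties":{"increments":{"type":"array"},"newtons":{"type":"number"}},"required":["increments"]}

```bash
mkdir -p pics; ls
cat > h.py <<'E'
import numpy as np, cv2
from station import r
def cam(n):
    s=r.snapshot(n); R=cv2.Rodrigues(np.array(s['rvec'],float))[0]; s['R']=R; s['t']=np.array(s['tvec'],float).reshape(3); s['K']=np.array(s['mtx'],float); s['D']=np.array(s['dist'],float); return s
def ray(s,p):
    u=cv2.undistortPoints(np.array([[p]],float),s['K'],s['D'])[0,0]
    d=s['R'].T@np.array([u[0],u[1],1.]); o=-s['R'].T@s['t']; return o,d
def at_z(s,p,z):
    o,d=ray(s,p); return o+d*(z-o[2])/d[2]
def at_depth(s,p):
    c,q=int(round(p[0])),int(round(p[1])); w=s['z_map'][max(q-1,0):q+2,max(c-1,0):c+2]; w=w[w>0]
    if not len(w): return None
    o,d=ray(s,p); return o+d*np.median(w)
def cloud(s):
    h,w=s['z_map'].shape; g=np.stack(np.meshgrid(np.arange(w),np.arange(h)),-1).reshape(-1,1,2).astype(float)
    u=cv2.undistortPoints(g,s['K'],s['D'])[:,0]; z=s['z_map'].reshape(-1)
    P=np.c_[u*z[:,None],z]; P=(P-s['t'])@s['R']; P[z<=0]=np.nan; return P.reshape(h,w,3)
E
python3 - <<'E'
from h import *
np.set_printoptions(precision=4,suppress=True)
print(r.get_obs(), r.tips_ahead)
for n in ['top','side']:
    s=cam(n); cv2.imwrite(f'pics/{n}0.png',s['pixels'])
    print(n,-s['R'].T@s['t'])
    for q in ['plate_a','rest_level_deck','rest_gentle_deck','rest_steep_deck','jar','doll','dispenser','clamp','palette','glue']:
        for d in r.place_of(n,q):
            print(q,d['p'],d['position'],at_depth(s,d['position']))
E
```

```text
pics
{'time': 0.0, 'joints': array([ 1.291 ,  0.3142, -0.0481,  1.2102, -0.    ,  1.5708]), 'qd': array([-0.0002, -0.0015, -0.0002, -0.0002,  0.0021, -0.001 ]), 'joint_efforts': array([ -0.001 , -53.9591,  33.9751,   0.0193,  -0.0001,  -0.    ]), 'eef_pos': array([0.1655, 0.5761, 0.2414]), 'orientation': array([-3.1398,  0.    ,  2.8618]), 'ft_force': array([ 0.2671, -1.1368,  0.5613]), 'ft_torque': array([ 0.0087, -0.0408,  0.0024]), 'width': 0.08558828187918363} 0.011
top [ 0.2493 -0.0111  1.1741]
plate_a 0.78 [369.8, 211.2] [ 0.485  -0.2108  0.0449]
plate_a 0.65 [194.3, 220.9] [0.4264 0.2203 0.0454]
plate_a 0.61 [293.2, 227.4] [ 0.4294 -0.0244  0.047 ]
plate_a 0.57 [242.7, 210.4] [0.4645 0.1045 0.033 ]
rest_level_deck 0.77 [339.7, 150.6] [ 0.6431 -0.13    0.0248]
rest_level_deck 0.4 [439.9, 228.6] [ 0.4609 -0.3993  0.0109]
rest_gentle_deck 0.81 [241.4, 139.3] [0.6535 0.1269 0.0257]
rest_gentle_deck 0.75 [331.7, 279.0] [ 0.3128 -0.1285  0.0222]
rest_gentle_deck 0.66 [136.2, 274.7] [0.2832 0.3552 0.0226]
rest_gentle_deck 0.35 [341.9, 151.0] [ 0.6423 -0.1357  0.0253]
rest_steep_deck 
[... 815 characters left out ...]
36]
rest_gentle_deck 0.68 [202.3, 121.4] [0.2911 0.3536 0.0258]
rest_gentle_deck 0.61 [205.7, 273.5] [ 0.3066 -0.1308  0.0233]
rest_steep_deck 0.65 [348.3, 201.5] [0.6196 0.0138 0.0421]
rest_steep_deck 0.56 [268.1, 236.2] [ 0.4375 -0.0439  0.0158]
jar 0.91 [299.0, 265.9] [ 0.4911 -0.1431  0.0414]
doll 0.77 [277.3, 186.1] [0.4702 0.0978 0.0199]
dispenser 0.89 [274.7, 114.4] [0.4874 0.3645 0.0246]
clamp 0.79 [386.0, 319.2] [ 0.6407 -0.262   0.0163]
clamp 0.59 [276.7, 116.1] [0.4926 0.3632 0.0194]
palette 0.69 [300.5, 407.6] [ 0.4626 -0.405   0.0132]
glue 0.83 [320.3, 144.6] [0.5934 0.2368 0.0168]
glue 0.73 [300.3, 264.9] [ 0.4936 -0.1427  0.044 ]
glue 0.42 [275.5, 113.8] [0.4896 0.3649 0.0261]
```

View pics/top0.png

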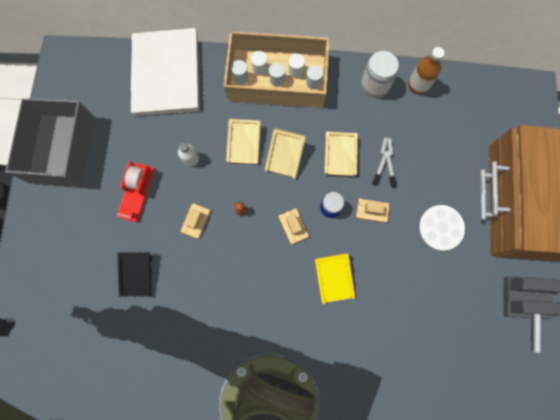

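View pics/side0.png

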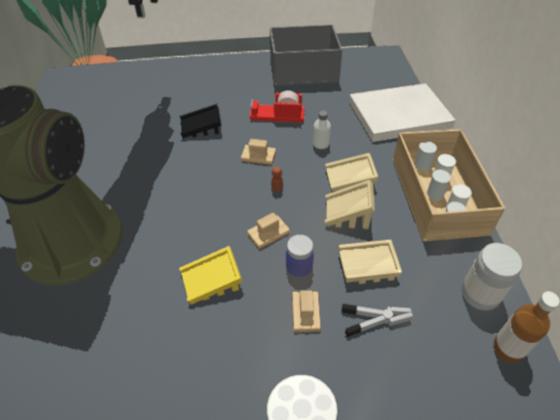

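The top view shows three tan plates at (370,211), (195,221) and (293,227). The plywood rests are at (242,140), (286,153) and (341,153). The yellow and black trays are look-alikes. Next I'll fit poses from the depth data.

```bash
cat > fit.py <<'E'
from h import *
np.set_printoptions(precision=4,suppress=True)
def rect(p):
    (c,wh,a)=cv2.minAreaRect((p*1000).astype(np.float32)); 
    w,h=wh
    if h>w: w,h,a=h,w,a+90
    a=(a+90)%180-90
    return np.array(c)/1000,(round(w,1),round(h,1)),round(a,1)
def near(C,x,y,rad,lo,hi):
    P=C.reshape(-1,3); P=P[~np.isnan(P[:,0])]
    m=(np.hypot(P[:,0]-x,P[:,1]-y)<rad)&(P[:,2]>lo)&(P[:,2]<hi); return P[m]
E
python3 - <<'E'
from fit import *
for n in ['top','side']:
    s=cam(n); C=cloud(s); print(n)
    f=near(C,0.35,0.1,0.06,-.03,.03); print('floor',f[:,2].mean(),f[:,2].std())
    for nm,(x,y) in dict(P1=(.485,-.21),P2=(.427,.22),P3=(.43,-.024)).items():
        g=near(C,x,y,.05,.040,.056); b=near(C,x,y,.055,.007,.056)
        print(nm,'grip',len(g),rect(g[:,:2]),g[:,2].mean(),'base',rect(b[:,:2]))
    for nm,(x,y) in dict(gentle=(.65,.127),steep=(.62,.01),level=(.643,-.13)).items():
        b=near(C,x,y,.085,.008,.12); print(nm,rect(b[:,:2]))
        d=near(C,x,y,.025,.008,.12); A=np.c_[d[:,0]-x,d[:,1]-y,np.ones(len(d))]; q=np.linalg.lstsq(A,d[:,2],rcond=None)[0]
        print('  plane z',q[2],'slope',np.degrees(np.arctan(np.hypot(q[0],q[1]))),'updir',np.degrees(np.arctan2(q[1],q[0])))
E
python3 - <<'E'
import cv2
for n,(a,b,c,d) in dict(top=(100,240,170,410),side=(130,330,230,420)).items():
    i=cv2.imread(f'pics/{n}0.png')[a:b,c:d]; cv2.imwrite(f'pics/{n}0c.png',cv2.resize(i,None,fx=3,fy=3,interpolation=cv2.INTER_CUBIC))
E
```

```text
top
floor -0.0005430636742757193 0.0022337828202624154
P1 grip 177 (array([ 0.4953, -0.2238]), (45.0, 24.7), 84.5) 0.0469478049268715 base (array([ 0.4839, -0.2232]), (80.5, 72.0), 85.1)
P2 grip 176 (array([0.4327, 0.2244]), (44.3, 25.0), -15.1) 0.046768095672126704 base (array([0.4328, 0.2243]), (79.0, 50.5), -16.8)
P3 grip 174 (array([ 0.4393, -0.024 ]), (44.3, 23.9), 28.7) 0.046940676261093 base (array([ 0.4395, -0.0239]), (80.0, 49.6), 28.5)
gentle (array([0.6491, 0.1033]), (120.7, 108.6), -88.6)
  plane z 0.023279754082803177 slope 14.334459863800138 updir 1.4692680660863917
steep (array([0.6246, 0.0327]), (122.1, 104.5), 79.2)
  plane z 0.03923600178252086 slope 31.907505043526978 updir -11.216441016348762
level (array([ 0.6364, -0.1508]), (117.9, 112.2), -88.7)
  plane z 0.02359958142883932 slope 0.76333582347541 updir -0.3813189605625855
side
floor 0.001686095555875897 0.0014537591388948403
P1 grip 295 (array([ 0.4947, -0.2256]), (43.6, 23.8), 83.3) 0.04819035040583804 base (array([ 0.4945, -0.2247]), (78.8, 49.2), 85.5)
P2 grip 147 (array([0.4319, 0.2238]), (43.6, 25.9), -13.6) 0.04696868622821522 base (array([0.4315, 0.2222]), (80.1, 51.5), -12.8)
P3 grip 225 (array([ 0.438 , -0.0263]), (43.1, 23.9), 28.1) 0.048203378970938966 base (array([ 0.4384, -0.0253]), (80.2, 50.7), 28.0)
gentle (array([0.6482, 0.1027]), (121.4, 108.6), -88.7)
  plane z 0.026089124054611012 slope 11.692808015955245 updir -4.738445896920635
steep (array([0.6244, 0.0304]), (125.0, 101.1), 79.4)
  plane z 0.041862166479586266 slope 31.786523066308018 updir -8.359615398177093
level (array([ 0.635 , -0.1337]), (110.7, 85.0), 1.0)
  plane z 0.025357654562220198 slope 0.30097557869393327 updir 120.41350745417668
```

View pics/top0c.png

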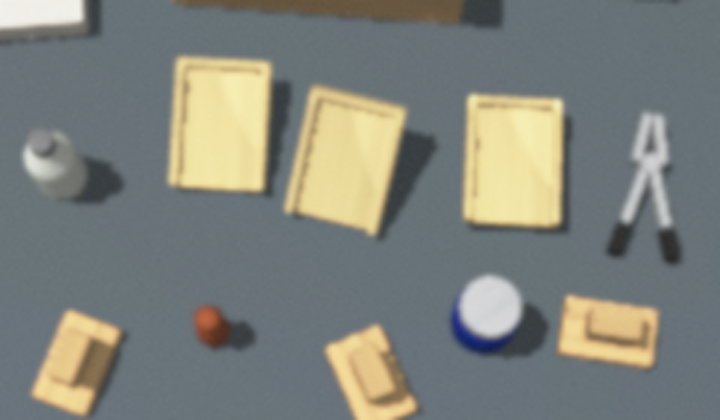

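```bash
cat >> fit.py <<'E'
def rests(C,names):
    H=(np.nan_to_num(C[:,:,2])>0.008).astype(np.uint8); n,L=cv2.connectedComponents(H,connectivity=4)
    for nm,(x,y) in names.items():
        d=np.hypot(C[:,:,0]-x,C[:,:,1]-y); i=np.unravel_index(np.nanargmin(d),d.shape); P=C[L==L[i]]
        # rim top = footprint
        print(nm,len(P),'foot',rect(P[:,:2]),'zmax',P[:,2].max())
        # plane fit from interior
        q=P[np.hypot(P[:,0]-x,P[:,1]-y)<.033]
        A=np.c_[q[:,0]-x,q[:,1]-y,np.ones(len(q))]; k=np.linalg.lstsq(A,q[:,2],rcond=None)[0]
        print('   plane',k[2],np.degrees(np.arctan(np.hypot(k[0],k[1]))),np.degrees(np.arctan2(k[1],k[0])))
E
python3 - <<'E'
from fit import *
for n in ['top','side']:
    s=cam(n); print(n); C=cloud(s); rests(C,dict(gentle=(.648,.127),steep=(.62,.012),level=(.637,-.133)))
    for nm,(x,y) in dict(jar=(.485,-.12),doll=(.46,.105),glue=(.59,.24)).items():
        p=near(C,x,y,.06,.052,.11); print(nm,len(p), rect(p[:,:2]) if len(p)>3 else '',p[:,2].max() if len(p) else '')
o=[r.get_obs()['ft_force'] for _ in range(3)]; print(o)
E
```

```text
top
gentle 1330 foot (array([0.6491, 0.1233]), (110.6, 80.9), 0.9) zmax 0.048523423398631256
   plane 0.02328779148051545 12.843439830998529 5.175221657020156
steep 1355 foot (array([0.6206, 0.0122]), (101.7, 80.3), -10.7) zmax 0.07771955135805707
   plane 0.038961885417804654 32.26020748315871 -10.066218044490363
level 1346 foot (array([ 0.636, -0.132]), (112.5, 81.0), 1.5) zmax 0.039382215202802745
   plane 0.023579468464139268 0.2861625064784968 62.5279579820779
jar 350 (array([ 0.4953, -0.1155]), (48.8, 48.6), 3.2) 0.08174015511495893
doll 73 (array([0.47  , 0.1125]), (23.5, 20.9), -31.2) 0.0643803232909634
glue 251 (array([0.5956, 0.2555]), (42.8, 36.2), -58.7) 0.10261766330815002
side
gentle 2961 foot (array([0.6393, 0.0672]), (204.6, 121.4), 80.8) zmax 0.08047739692109246
   plane 0.026081078983952344 12.365785313702254 9.783172504705227
steep 2961 foot (array([0.6393, 0.0672]), (204.6, 121.4), 80.8) zmax 0.08047739692109246
   plane 0.04164378014653549 32.06344931330199 -7.638117597052989
level 2090 foot (array([ 0.6345, -0.1333]), (110.9, 83.9), 0.7) zmax 0.03728424227002951
   plane 0.025361263776636972 0.4347650053038114 87.16261544593624
jar 579 (array([ 0.4948, -0.1178]), (49.3, 48.7), 22.9) 0.08008409094946838
doll 80 (array([0.469 , 0.1095]), (22.8, 20.7), 24.0) 0.0669404271579592
glue 284 (array([0.5982, 0.2526]), (41.8, 35.3), -1.7) 0.10410320414630686
[array([-0.2153, -0.4613,  0.2056]), array([-0.2153, -0.4613,  0.2056]), array([-0.2153, -0.4613,  0.2056])]
```

View pics/side0c.png

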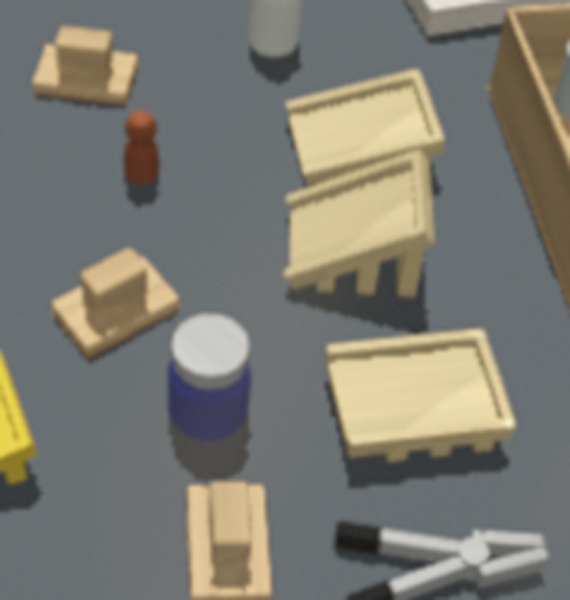

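Pose estimates (x, y in m):

| Item | x | y | yaw | slope or height |
|---|---|---|---|---|
| Plate P1 | 0.495 | -0.2245 | 85° | |
| Plate P2 | 0.432 | 0.224 | -14.6° | |
| Plate P3 | 0.439 | -0.025 | 28.3° | |
| Gentle rest | 0.650 | 0.124 | +1° | 12.5° slope |
| Steep rest | 0.621 | 0.0115 | -10.5° | 32° slope |
| Level rest | 0.636 | -0.132 | +1° | z = 24 mm |

These agree with the listed sizes. I'll go to P2 first.

Call:
servo_tool --increments '[{"xyz":[0.3,-0.35,0],"turn":[0,0,0.008],"gripper":0.1},{"xyz":[0.6,-0.65,0],"turn":[0,0,0.008],"gripper":0.1},{"xyz":[0.9,-1,0],"turn":[0,0,0.008],"gripper":0.1},{"xyz":[0.9,-1,0],"turn":[0,0,0.008],"gripper":0.1}]' --newtons 60

```text
time: 1.63
eef_pos: [0.2583, 0.4728, 0.2424]
orientation: [-3.14, 0.002, 2.883]
ft_force: [-0.2, 0.3, -0.4]
width: 0.047
```

Call:
servo_tool --increments '[{"xyz":[0.3,-0.35,0],"turn":[0,0,0],"gripper":0.1},{"xyz":[0.6,-0.65,0],"turn":[0,0,0],"gripper":0.1},{"xyz":[0.9,-1,0],"turn":[0,0,0],"gripper":0.1},{"xyz":[0.9,-1,0],"turn":[0,0,0],"gripper":0.1}]'

```text
time: 1.97
eef_pos: [0.3484, 0.3732, 0.2425]
orientation: [-3.141, 0.002, 2.883]
ft_force: [0.1, 0.1, -0.3]
width: 0.0472
```

Call:
servo_tool --increments '[{"xyz":[0.3,-0.35,-0.2],"turn":[0,0,0],"gripper":0.1},{"xyz":[0.6,-0.65,-0.5],"turn":[0,0,0],"gripper":0.1},{"xyz":[0.87,-1,-0.9],"turn":[0,0,0],"gripper":0.1},{"xyz":[0.87,-1,-0.9],"turn":[0,0,0],"gripper":0.1}]'

```text
time: 2.3
eef_pos: [0.4338, 0.2758, 0.1515]
orientation: [3.141, 0.001, 2.887]
ft_force: [-0.5, -0.4, 0.5]
width: 0.047
```

Call:
servo_tool --increments '[{"xyz":[0,-0.3,-0.2],"turn":[0,0,0],"gripper":0.1},{"xyz":[-0.01,-0.53,-0.6],"turn":[0,0,0],"gripper":0.1},{"xyz":[-0.01,-0.53,-0.7],"turn":[0,0,0],"gripper":0.1},{"xyz":[-0.01,-0.53,-0.7],"turn":[0,0,0],"gripper":0.1}]'

```text
time: 2.63
eef_pos: [0.4287, 0.2214, 0.0789]
orientation: [-3.137, -0.005, 2.885]
ft_force: [-0.2, -0.3, -0.3]
width: 0.0467
```

Run:
```python
from fit import *
s=cam('side'); cv2.imwrite('pics/a1.png',cv2.resize(s['pixels'][80:240,180:380],None,fx=3,fy=3)); print(r.get_obs()['eef_pos'],r.get_obs()['ft_force'],r.tips_ahead)
```

```text
[0.4304 0.223  0.081 ] [-0.6938  0.1345 -0.0616] 0.011
```

View pics/a1.png

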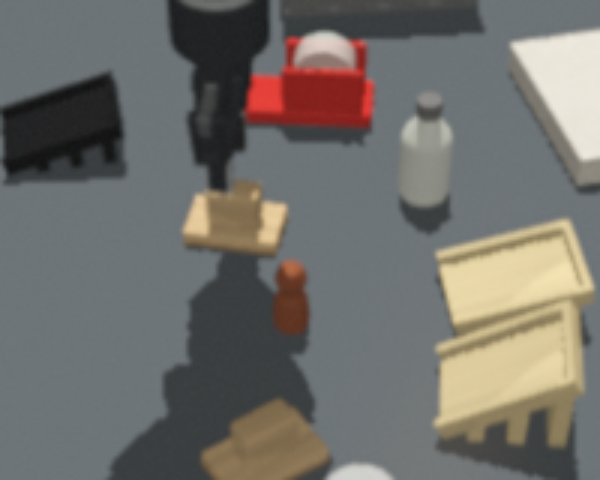

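The side view shows the gripper over P2, at (235,215) in the enlarged crop, with the fingers still above it. I'll descend and grip.

Call:
servo_tool --increments '[{"xyz":[0,0,-0.3],"turn":[0,0,0],"gripper":0.1},{"xyz":[0,0,-0.53],"turn":[0,0,0],"gripper":0.1},{"xyz":[0,0,-0.53],"turn":[0,0,0],"gripper":0.1},{"xyz":[0,0,-0.53],"turn":[0,0,0],"gripper":-0.2},{"xyz":[0,0,-0.53],"turn":[0,0,0],"gripper":-0.8},{"xyz":[0,0,-0.53],"turn":[0,0,0],"gripper":-0.8},{"xyz":[0,0,-0.53],"turn":[0,0,0],"gripper":-0.8},{"xyz":[0,0,-0.53],"turn":[0,0,0],"gripper":-0.8}]'

```text
time: 3.35
eef_pos: [0.4332, 0.2251, 0.0313]
orientation: [3.138, 0.002, 2.887]
ft_force: [-1.3, 2.5, 7.9]
width: 0.0231
```

Call:
servo_tool --increments '[{"xyz":[-0.04,0,0],"turn":[0,0,0],"gripper":-0.8},{"xyz":[-0.08,0,0],"turn":[0,0,0],"gripper":-0.8},{"xyz":[-0.12,0,0],"turn":[0,0,0],"gripper":-0.8},{"xyz":[-0.16,0,0],"turn":[0,0,0],"gripper":-0.8},{"xyz":[-0.2,0,0],"turn":[0,0,0],"gripper":-0.8}]'

```text
time: 3.77
eef_pos: [0.4143, 0.2247, 0.0313]
orientation: [3.139, 0.005, 2.887]
ft_force: [4.2, 0.6, 6.8]
width: 0.0231
```

Call:
servo_tool --increments '[{"xyz":[-0.04,0,0],"turn":[0,0,0],"gripper":-0.8},{"xyz":[-0.08,0,0],"turn":[0,0,0],"gripper":-0.8}]'

```text
time: 3.93
eef_pos: [0.4063, 0.2247, 0.0313]
orientation: [3.139, 0.005, 2.887]
ft_force: [3.7, -0.4, 6.6]
width: 0.0232
```

Call:
servo_tool --increments '[{"xyz":[0.04,0,0],"turn":[0,0,0],"gripper":-0.8},{"xyz":[0.08,0,0],"turn":[0,0,0],"gripper":-0.8},{"xyz":[0.12,0,0],"turn":[0,0,0],"gripper":-0.8}]'

```text
time: 4.18
eef_pos: [0.416, 0.2245, 0.0313]
orientation: [3.139, 0.001, 2.887]
ft_force: [-5.3, 0.8, 15.4]
width: 0.0232
```

Call:
servo_tool --increments '[{"xyz":[0.04,0,0],"turn":[0,0,0],"gripper":-0.8},{"xyz":[0.08,0,0],"turn":[0,0,0],"gripper":-0.8},{"xyz":[0.12,0,0],"turn":[0,0,0],"gripper":-0.8}]'

```text
time: 4.43
eef_pos: [0.4281, 0.2245, 0.0313]
orientation: [3.14, 0.001, 2.887]
ft_force: [-5.1, 0.8, 15.1]
width: 0.023
```

The ratio is unclear (about 0.22 to 0.28). I'll press harder and compare.

Call:
servo_tool --increments '[{"xyz":[0,0,-0.03],"turn":[0,0,0],"gripper":-0.8},{"xyz":[-0.04,0,-0.03],"turn":[0,0,0],"gripper":-0.8},{"xyz":[-0.08,0,-0.03],"turn":[0,0,0],"gripper":-0.8},{"xyz":[-0.12,0,-0.03],"turn":[0,0,0],"gripper":-0.8}]'

```text
time: 4.77
eef_pos: [0.4228, 0.2264, 0.0313]
orientation: [3.134, 0.012, 2.886]
ft_force: [6.3, -0.2, 24.0]
width: 0.0229
```

Call:
servo_tool --increments '[{"xyz":[-0.04,0,0],"turn":[0,0,0],"gripper":-0.8},{"xyz":[-0.08,0,0],"turn":[0,0,0],"gripper":-0.8},{"xyz":[-0.12,0,0],"turn":[0,0,0],"gripper":-0.8}]'

```text
time: 5.02
eef_pos: [0.411, 0.2268, 0.0313]
orientation: [3.133, 0.012, 2.886]
ft_force: [7.1, -0.2, 24.6]
width: 0.0229
```

Call:
servo_tool --increments '[{"xyz":[0,0,0.06],"turn":[0,0,0],"gripper":-0.8},{"xyz":[0.04,0,0.06],"turn":[0,0,0],"gripper":-0.8},{"xyz":[0.08,0,0.06],"turn":[0,0,0],"gripper":-0.8},{"xyz":[0.12,0,0.06],"turn":[0,0,0],"gripper":-0.8}]'

```text
time: 5.35
eef_pos: [0.4149, 0.223, 0.0315]
orientation: [-3.14, -0.002, 2.887]
ft_force: [-0.6, 0.0, -4.7]
width: 0.0231
```

Call:
servo_tool --increments '[{"xyz":[0,0,0.2],"turn":[0,0,0],"gripper":-0.8},{"xyz":[0,0,0.3],"turn":[0,0,0],"gripper":-0.8},{"xyz":[0,0,0.3],"turn":[0,0,0],"gripper":-0.8},{"xyz":[0,0,0.3],"turn":[0,0,0],"gripper":-0.8}]'

```text
time: 5.68
eef_pos: [0.4162, 0.2238, 0.0622]
orientation: [3.141, 0.001, 2.887]
ft_force: [0.5, -0.1, -8.0]
width: 0.0229
```

P2 looks like the finest. Carrying P2 to the level rest, high over the doll and jar.

Call:
servo_tool --increments '[{"xyz":[0,0,0.4],"turn":[0,0,0],"gripper":-0.8},{"xyz":[0.1,-0.2,0.7],"turn":[0,0,0.02],"gripper":-0.8},{"xyz":[0.25,-0.5,0.9],"turn":[0,0,0.045],"gripper":-0.8},{"xyz":[0.45,-0.8,0.95],"turn":[0,0,0.065],"gripper":-0.8},{"xyz":[0.6,-1,0.95],"turn":[0,0,0.088],"gripper":-0.8}]'

```text
time: 6.1
eef_pos: [0.4778, 0.1218, 0.1587]
orientation: [-3.141, 0.004, -3.117]
ft_force: [0.6, -0.6, -7.3]
width: 0.023
```

Call:
servo_tool --increments '[{"xyz":[0.2,-0.3,0],"turn":[0,0,0],"gripper":-0.8},{"xyz":[0.4,-0.65,0],"turn":[0,0,0],"gripper":-0.8},{"xyz":[0.6,-1,0],"turn":[0,0,0],"gripper":-0.8}]'

```text
time: 6.35
eef_pos: [0.5356, 0.0222, 0.156]
orientation: [3.141, -0.002, -3.119]
ft_force: [1.0, 1.4, -7.5]
width: 0.0229
```

Call:
servo_tool --increments '[{"xyz":[0.3,-0.3,0],"turn":[0,0,0],"gripper":-0.8},{"xyz":[0.6,-0.65,0],"turn":[0,0,0],"gripper":-0.8},{"xyz":[0.9,-1,0],"turn":[0,0,0],"gripper":-0.8},{"xyz":[0.95,-1,0],"turn":[0,0,0],"gripper":-0.8}]'

```text
time: 6.68
eef_pos: [0.6335, -0.0819, 0.1555]
orientation: [-3.138, 0.001, -3.124]
ft_force: [2.5, 0.9, -7.2]
width: 0.0228
```

Call:
servo_tool --increments '[{"xyz":[0.04,-0.3,-0.1],"turn":[0,0,0],"gripper":-0.8},{"xyz":[0.06,-0.55,-0.4],"turn":[0,0,0],"gripper":-0.8},{"xyz":[0.06,-0.55,-0.7],"turn":[0,0,0],"gripper":-0.8},{"xyz":[0.06,-0.55,-0.86],"turn":[0,0,0],"gripper":-0.8},{"xyz":[0.06,-0.55,-0.86],"turn":[0,0,0],"gripper":-0.8}]'

```text
time: 7.1
eef_pos: [0.6316, -0.131, 0.0644]
orientation: [3.139, -0.011, -3.121]
ft_force: [-1.1, 0.2, -8.9]
width: 0.0229
```

Run:
```python
from fit import *
o=r.get_obs();print(o['eef_pos'],o['orientation'],o['ft_force'])
s=cam('side'); cv2.imwrite('pics/a2.png',cv2.resize(s['pixels'][170:330,270:470],None,fx=3,fy=3))
```

```text
[ 0.6316 -0.131   0.0644] [ 3.139  -0.011  -3.1209] [-1.1309  0.2394 -8.8517]
```

View pics/a2.png

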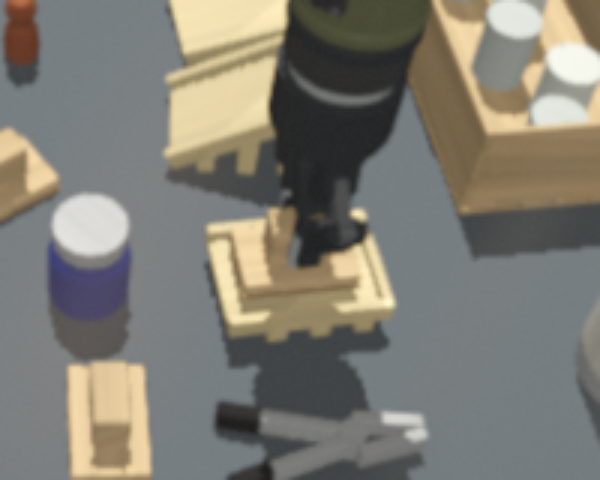

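The side view shows the plate over the level rest, inside the rims at about (300,265) in the crop. Lowering it now.

Call:
servo_tool --increments '[{"xyz":[0.02,0,-0.06],"turn":[0,0,0],"gripper":-0.8},{"xyz":[0.02,0,-0.11],"turn":[0,0,0],"gripper":-0.8},{"xyz":[0.02,0,-0.12],"turn":[0,0,0],"gripper":-0.8},{"xyz":[0.02,0,-0.12],"turn":[0,0,0],"gripper":-0.8}]'

```text
time: 7.48
eef_pos: [0.6391, -0.1311, 0.0598]
orientation: [-3.141, 0.001, -3.119]
ft_force: [-0.2, 1.2, -6.7]
width: 0.0229
```

Call:
servo_tool --increments '[{"xyz":[0,0,-0.02],"turn":[0,0,0],"gripper":-0.8},{"xyz":[0,0,-0.04],"turn":[0,0,0],"gripper":-0.8},{"xyz":[0,0,-0.04],"turn":[0,0,0],"gripper":-0.8}]'

```text
time: 7.73
eef_pos: [0.6389, -0.1313, 0.0555]
orientation: [-3.141, 0.001, -3.12]
ft_force: [0.4, -0.5, -6.5]
width: 0.0228
```

Call:
servo_tool --increments '[{"xyz":[0,0,-0.015],"turn":[0,0,0],"gripper":-0.8},{"xyz":[-0.02,0,-0.015],"turn":[0,0,0],"gripper":-0.8},{"xyz":[-0.04,0,-0.015],"turn":[0,0,0],"gripper":-0.8}]'

```text
time: 7.98
eef_pos: [0.6365, -0.1316, 0.0554]
orientation: [-3.141, 0.004, -3.12]
ft_force: [3.0, 0.5, 2.1]
width: 0.0233
```

Call:
servo_tool --increments '[{"xyz":[0.02,0,0],"turn":[0,0,0],"gripper":-0.8},{"xyz":[0.04,0,0],"turn":[0,0,0],"gripper":-0.8}]'

```text
time: 8.15
eef_pos: [0.6389, -0.1316, 0.0554]
orientation: [-3.141, 0.001, -3.12]
ft_force: [-2.6, 1.2, 6.6]
width: 0.0233
```

Call:
servo_tool --increments '[{"xyz":[-0.03,0,0.01],"turn":[0,0,0],"gripper":-0.8},{"xyz":[-0.03,0,0.01],"turn":[0,0,0],"gripper":-0.3},{"xyz":[-0.03,0,0.01],"turn":[0,0,0],"gripper":-0.05},{"xyz":[-0.03,0,0.01],"turn":[0,0,0],"gripper":0},{"xyz":[-0.03,0,0.3],"turn":[0,0,0],"gripper":0},{"xyz":[-0.03,0,0.6],"turn":[0,0,0],"gripper":0},{"xyz":[-0.03,0,0.9],"turn":[0,0,0],"gripper":0},{"xyz":[-0.03,0,0.9],"turn":[0,0,0],"gripper":0}]'

```text
time: 8.82
eef_pos: [0.6395, -0.1321, 0.1506]
orientation: [-3.139, 0.01, -3.12]
ft_force: [1.3, -0.7, 0.9]
width: 0.0427
```

Run:
```python
from fit import *
o=r.get_obs();print(o['eef_pos'],o['orientation'],o['ft_force'])
s=cam('side'); cv2.imwrite('pics/a3.png',cv2.resize(s['pixels'][170:330,270:470],None,fx=3,fy=3))
C=cloud(s); g=near(C,.637,-.132,.05,.063,.08); print(rect(g[:,:2]),g[:,2].mean())
```

```text
[ 0.6395 -0.1321  0.1506] [-3.1394  0.0095 -3.1198] [ 1.308  -0.6505  0.9159]
(array([ 0.6349, -0.1332]), (44.0, 26.0), -0.2) 0.07167634141892539
```

View pics/a3.png

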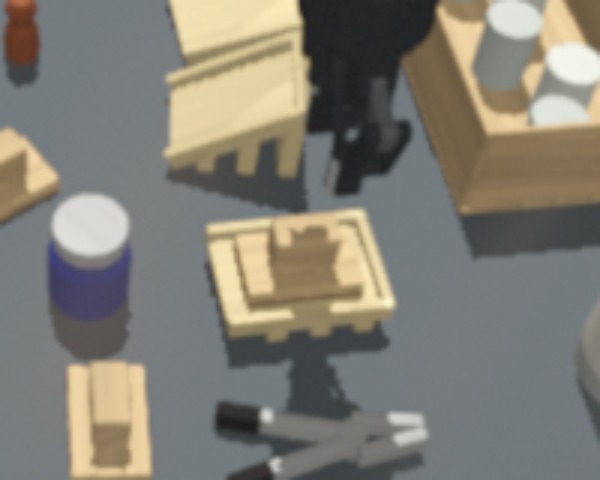

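P2 sits well on the level rest, 1-2 mm off centre at (0.635,-0.133). P1 is next.

Run:
```python
from fit import *
print(r.get_obs()['joints'])
```

```text
[-0.2037  0.4524 -0.0643  1.0466 -0.     -0.2255]
```

Call:
servo_tool --increments '[{"xyz":[-0.1,-0.1,0.1],"turn":[0,0,0.039],"gripper":0.1},{"xyz":[-0.2,-0.2,0.1],"turn":[0,0,0.078],"gripper":0.1},{"xyz":[-0.3,-0.3,0.1],"turn":[0,0,0.117],"gripper":0.1},{"xyz":[-0.4,-0.4,0.1],"turn":[0,0,0.156],"gripper":0.1},{"xyz":[-0.5,-0.5,0.1],"turn":[0,0,0.195],"gripper":0.1},{"xyz":[-0.6,-0.6,0.1],"turn":[0,0,0.234],"gripper":0.1},{"xyz":[-0.7,-0.7,0.1],"turn":[0,0,0.273],"gripper":0.1},{"xyz":[-0.8,-0.8,0.1],"turn":[0,0,0.312],"gripper":0.1},{"xyz":[-0.9,-0.9,0.1],"turn":[0,0,0.351],"gripper":0.1},{"xyz":[-1,-0.93,0.1],"turn":[0,0,0.39],"gripper":0.1},{"xyz":[-1,-0.93,0.1],"turn":[0,0,0.429],"gripper":0.1},{"xyz":[-1,-0.93,0.1],"turn":[0,0,0.466],"gripper":0.1}]'

```text
time: 9.87
eef_pos: [0.5344, -0.2245, 0.1528]
orientation: [3.14, 0.0, -1.651]
ft_force: [-0.0, -0.3, 0.2]
width: 0.0465
```

Call:
servo_tool --increments '[{"xyz":[-0.3,0,-0.3],"turn":[0,0,0],"gripper":0.1},{"xyz":[-0.43,0,-0.6],"turn":[0,0,0],"gripper":0.1},{"xyz":[-0.43,0,-0.75],"turn":[0,0,0],"gripper":0.1},{"xyz":[-0.43,0,-0.75],"turn":[0,0,0],"gripper":0.1},{"xyz":[-0.43,0,-0.75],"turn":[0,0,0],"gripper":0.1}]'

```text
time: 10.28
eef_pos: [0.4918, -0.2239, 0.0779]
orientation: [3.139, 0.001, -1.656]
ft_force: [-0.2, -0.2, 0.9]
width: 0.0467
```

Call:
servo_tool --increments '[{"xyz":[0.02,0,-0.25],"turn":[0,0,0],"gripper":0.1},{"xyz":[0.02,0,-0.45],"turn":[0,0,0],"gripper":0.1},{"xyz":[0.02,0,-0.45],"turn":[0,0,0],"gripper":0.1},{"xyz":[0.02,0,-0.45],"turn":[0,0,0],"gripper":-0.2},{"xyz":[0.02,0,-0.45],"turn":[0,0,0],"gripper":-0.8},{"xyz":[0.02,0,-0.45],"turn":[0,0,0],"gripper":-0.8},{"xyz":[0.02,0,-0.45],"turn":[0,0,0],"gripper":-0.8},{"xyz":[0.02,0,-0.45],"turn":[0,0,0],"gripper":-0.8}]'

```text
time: 10.95
eef_pos: [0.4961, -0.2249, 0.0356]
orientation: [-3.139, -0.001, -1.656]
ft_force: [-1.5, 0.5, 5.5]
width: 0.0232
```

Call:
servo_tool --increments '[{"xyz":[0,-0.04,0],"turn":[0,0,0],"gripper":-0.8},{"xyz":[0,-0.08,0],"turn":[0,0,0],"gripper":-0.8},{"xyz":[0,-0.12,0],"turn":[0,0,0],"gripper":-0.8},{"xyz":[0,-0.16,0],"turn":[0,0,0],"gripper":-0.8}]'

```text
time: 11.28
eef_pos: [0.4962, -0.2392, 0.0356]
orientation: [-3.138, 0.003, -1.655]
ft_force: [0.0, 7.2, 9.2]
width: 0.0228
```

Call:
servo_tool --increments '[{"xyz":[0,0.04,0],"turn":[0,0,0],"gripper":-0.8},{"xyz":[0,0.08,0],"turn":[0,0,0],"gripper":-0.8},{"xyz":[0,0.12,0],"turn":[0,0,0],"gripper":-0.8}]'

```text
time: 11.53
eef_pos: [0.4965, -0.2304, 0.0356]
orientation: [-3.138, -0.005, -1.657]
ft_force: [-0.1, -6.0, 5.6]
width: 0.0228
```

P1 gives μ of about 0.43, so it is the medium one, and P2 at about 0.2 is the finest. P1 goes to the gentle rest.

Call:
servo_tool --increments '[{"xyz":[0,0,0.3],"turn":[0,0,0],"gripper":-0.8},{"xyz":[0,0,0.6],"turn":[0,0,0],"gripper":-0.8},{"xyz":[0,0,0.9],"turn":[0,0,0],"gripper":-0.8},{"xyz":[0.05,0.05,1],"turn":[0,0,0],"gripper":-0.8},{"xyz":[0.15,0.1,1],"turn":[0,0,-0.039],"gripper":-0.8},{"xyz":[0.25,0.2,1],"turn":[0,0,-0.078],"gripper":-0.8},{"xyz":[0.35,0.3,1],"turn":[0,0,-0.117],"gripper":-0.8},{"xyz":[0.45,0.4,1],"turn":[0,0,-0.156],"gripper":-0.8},{"xyz":[0.55,0.5,1],"turn":[0,0,-0.195],"gripper":-0.8},{"xyz":[0.65,0.6,1],"turn":[0,0,-0.234],"gripper":-0.8},{"xyz":[0.75,0.7,1],"turn":[0,0,-0.273],"gripper":-0.8},{"xyz":[0.8,0.8,1],"turn":[0,0,-0.312],"gripper":-0.8},{"xyz":[0.8,0.9,1],"turn":[0,0,-0.351],"gripper":-0.8},{"xyz":[0.8,1,1],"turn":[0,0,-0.39],"gripper":-0.8},{"xyz":[0.8,1,1],"turn":[0,0,-0.429],"gripper":-0.8},{"xyz":[0.8,1,1],"turn":[0,0,-0.467],"gripper":-0.8}]'

```text
time: 12.87
eef_pos: [0.5735, -0.1266, 0.1316]
orientation: [3.14, -0.003, -3.128]
ft_force: [0.4, -1.1, -7.3]
width: 0.023
```

Call:
servo_tool --increments '[{"xyz":[0.1,0.3,0.2],"turn":[0,-0.02,0],"gripper":-0.8},{"xyz":[0.2,0.6,0.3],"turn":[0,-0.04,0],"gripper":-0.8},{"xyz":[0.3,0.9,0.3],"turn":[0,-0.06,0],"gripper":-0.8},{"xyz":[0.35,1,0.3],"turn":[0,-0.075,0],"gripper":-0.8}]'

```text
time: 13.2
eef_pos: [0.6096, -0.0237, 0.1629]
orientation: [-3.141, 0.238, -3.12]
ft_force: [-0.2, -0.2, -8.3]
width: 0.0229
```

Call:
servo_tool --increments '[{"xyz":[0.1,0.3,0],"turn":[0,0,0],"gripper":-0.8},{"xyz":[0.2,0.6,0],"turn":[0,0,0],"gripper":-0.8},{"xyz":[0.26,0.9,0],"turn":[0,0,0],"gripper":-0.8},{"xyz":[0.26,1,0],"turn":[0,0,0],"gripper":-0.8},{"xyz":[0.26,1,0],"turn":[0,0,0],"gripper":-0.8}]'

```text
time: 13.62
eef_pos: [0.634, 0.0753, 0.1614]
orientation: [-3.139, 0.232, -3.118]
ft_force: [-0.5, 0.2, -9.0]
width: 0.0225
```

Call:
servo_tool --increments '[{"xyz":[0,0.3,0],"turn":[0,0,0],"gripper":-0.8},{"xyz":[0,0.485,-0.2],"turn":[0,0,0],"gripper":-0.8},{"xyz":[0.02,0.485,-0.55],"turn":[0,0,0],"gripper":-0.8},{"xyz":[0.02,0.485,-0.75],"turn":[0,0,0],"gripper":-0.8},{"xyz":[0.02,0.485,-0.75],"turn":[0,0,0],"gripper":-0.8},{"xyz":[0.02,0.485,-0.75],"turn":[0,0,0],"gripper":-0.8}]'

```text
time: 14.12
eef_pos: [0.6347, 0.1192, 0.0859]
orientation: [-3.136, 0.229, -3.123]
ft_force: [1.1, -0.4, -8.0]
width: 0.0229
```

Run:
```python
from fit import *
o=r.get_obs();print(o['eef_pos'],o['orientation'],o['ft_force'])
for n,c in [('side',(90,250,270,470)),('top',(90,250,170,370))]:
    s=cam(n); cv2.imwrite(f'pics/a4{n}.png',cv2.resize(s['pixels'][c[0]:c[1],c[2]:c[3]],None,fx=3,fy=3))
a=cv2.imread('pics/a4side.png');b=cv2.imread('pics/a4top.png'); cv2.imwrite('pics/a4.png',cv2.resize(np.hstack([a,b]),(800,320)))
```

```text
[0.6347 0.1192 0.0859] [-3.1357  0.229  -3.1226] [ 1.1223 -0.3571 -7.9544]
```

View pics/a4.png

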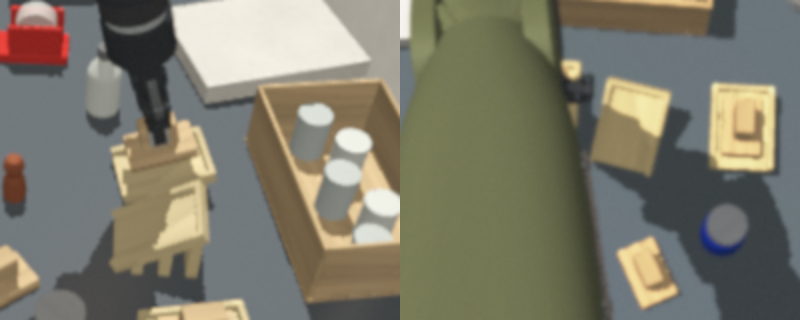

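The left half (side view) shows the plate above the gentle rest and aligned. The top view is blocked by the arm. Lowering along the deck normal.

Call:
servo_tool --increments '[{"xyz":[0.03,0.03,-0.12],"turn":[0,0,0],"gripper":-0.8},{"xyz":[0.06,0.03,-0.22],"turn":[0,0,0],"gripper":-0.8},{"xyz":[0.06,0.03,-0.23],"turn":[0,0,0],"gripper":-0.8},{"xyz":[0.06,0.03,-0.23],"turn":[0,0,0],"gripper":-0.8}]'

```text
time: 14.55
eef_pos: [0.6429, 0.1229, 0.0646]
orientation: [-3.137, 0.234, -3.123]
ft_force: [-0.7, 0.3, -8.3]
width: 0.0227
```

Call:
servo_tool --increments '[{"xyz":[0,0,-0.03],"turn":[0,0,0],"gripper":-0.8},{"xyz":[0,0,-0.05],"turn":[0,0,0],"gripper":-0.8},{"xyz":[0,0,-0.05],"turn":[0,0,0],"gripper":-0.8}]'

```text
time: 14.8
eef_pos: [0.6435, 0.1231, 0.0605]
orientation: [-3.137, 0.235, -3.122]
ft_force: [0.0, 0.1, -8.5]
width: 0.0231
```

Call:
servo_tool --increments '[{"xyz":[-0.01,0,-0.01],"turn":[0,0,0],"gripper":-0.8},{"xyz":[-0.01,0,-0.02],"turn":[0,0,0],"gripper":-0.8},{"xyz":[-0.01,0,-0.02],"turn":[0,0,0],"gripper":-0.8}]'

```text
time: 15.05
eef_pos: [0.6427, 0.1232, 0.0591]
orientation: [-3.137, 0.236, -3.122]
ft_force: [-1.3, -0.5, -5.7]
width: 0.0225
```

Call:
servo_tool --increments '[{"xyz":[0,0,-0.015],"turn":[0,0,0],"gripper":-0.8},{"xyz":[0,0,-0.015],"turn":[0,0,0],"gripper":-0.8}]'

```text
time: 15.22
eef_pos: [0.6428, 0.1232, 0.0591]
orientation: [-3.137, 0.237, -3.122]
ft_force: [-8.1, -1.9, 8.3]
width: 0.023
```

Call:
servo_tool --increments '[{"xyz":[0,0,0.01],"turn":[0,0,0],"gripper":-0.8},{"xyz":[0,0,0.01],"turn":[0,0,0],"gripper":-0.3},{"xyz":[0,0,0.01],"turn":[0,0,0],"gripper":-0.05},{"xyz":[0,0,0.01],"turn":[0,0,0],"gripper":0},{"xyz":[0,0,0.01],"turn":[0,0,0],"gripper":0}]'

```text
time: 15.63
eef_pos: [0.6438, 0.1234, 0.0592]
orientation: [-3.137, 0.238, -3.123]
ft_force: [-0.7, 0.3, 0.2]
width: 0.0426
```

Call:
servo_tool --increments '[{"xyz":[-0.07,0,0.3],"turn":[0,0,0],"gripper":0},{"xyz":[-0.14,0,0.6],"turn":[0,0,0],"gripper":0},{"xyz":[-0.21,0,0.9],"turn":[0,0,0],"gripper":0},{"xyz":[-0.23,0,1],"turn":[0,0,0],"gripper":0}]'

```text
time: 15.97
eef_pos: [0.6219, 0.1238, 0.1636]
orientation: [-3.138, 0.242, -3.123]
ft_force: [0.5, 0.4, -0.3]
width: 0.0425
```

Run:
```python
from fit import *
o=r.get_obs();print(o['eef_pos'],o['orientation'],o['ft_force'],o['joints'])
s=cam('side'); cv2.imwrite('pics/a5.png',cv2.resize(s['pixels'][90:330,170:470],None,fx=2.5,fy=2.5))
C=cloud(s); g=near(C,.64,.124,.05,.055,.09); print(len(g),rect(g[:,:2]),g[:,2].mean())
g=near(C,.44,-.025,.05,.04,.056); print(rect(g[:,:2]))
```

```text
[0.6219 0.1238 0.1636] [-3.1384  0.2422 -3.1226] [ 0.4866  0.4219 -0.3457] [ 0.2225  0.2354 -0.3674  0.7313 -0.0516  0.1978]
221 (array([0.6422, 0.12  ]), (46.4, 25.2), -0.5) 0.06851128068284962
(array([ 0.4384, -0.026 ]), (44.2, 26.1), 29.5)
```

View pics/a5.png

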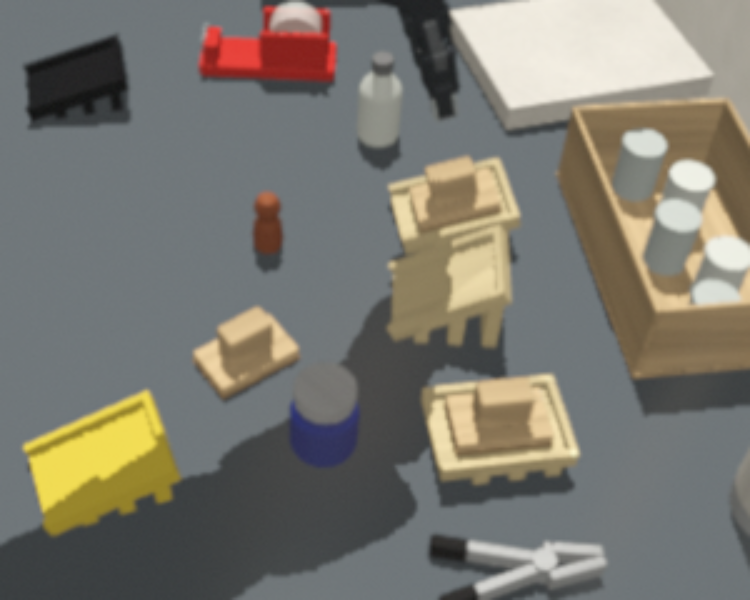

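P1 is held on the gentle rest. P3 is next.

Call:
servo_tool --increments '[{"xyz":[-0.3,-0.2,0],"turn":[0,0.025,0],"gripper":0.1},{"xyz":[-0.6,-0.4,0],"turn":[0,0.05,0],"gripper":0.1},{"xyz":[-0.9,-0.6,0],"turn":[0,0.075,0],"gripper":0.1},{"xyz":[-1,-0.8,0],"turn":[0,0.075,0],"gripper":0.1},{"xyz":[-1,-0.8,0],"turn":[0,0.075,0],"gripper":0.1}]'

```text
time: 16.43
eef_pos: [0.5178, 0.0404, 0.1569]
orientation: [-3.14, -0.003, -3.126]
ft_force: [0.3, -0.6, -0.2]
width: 0.047
```

Call:
servo_tool --increments '[{"xyz":[-0.3,-0.3,-0.1],"turn":[0,0,0.039],"gripper":0.1},{"xyz":[-0.6,-0.5,-0.3],"turn":[0,0,0.078],"gripper":0.1},{"xyz":[-0.83,-0.69,-0.6],"turn":[0,0,0.117],"gripper":0.1},{"xyz":[-0.83,-0.69,-0.8],"turn":[0,0,0.152],"gripper":0.1},{"xyz":[-0.83,-0.69,-0.8],"turn":[0,0,0.152],"gripper":0.1},{"xyz":[-0.83,-0.69,-0.8],"turn":[0,0,0.152],"gripper":0.1}]'

```text
time: 16.93
eef_pos: [0.4362, -0.0257, 0.0775]
orientation: [3.14, -0.001, -2.649]
ft_force: [0.1, -0.1, 0.6]
width: 0.0471
```

Call:
servo_tool --increments '[{"xyz":[0.02,0,-0.25],"turn":[0,0,0],"gripper":0.1},{"xyz":[0.02,0,-0.42],"turn":[0,0,0],"gripper":0.1},{"xyz":[0.02,0,-0.42],"turn":[0,0,0],"gripper":0.1},{"xyz":[0.02,0,-0.42],"turn":[0,0,0],"gripper":-0.2},{"xyz":[0.02,0,-0.42],"turn":[0,0,0],"gripper":-0.8},{"xyz":[0.02,0,-0.42],"turn":[0,0,0],"gripper":-0.8},{"xyz":[0.02,0,-0.42],"turn":[0,0,0],"gripper":-0.8},{"xyz":[0.02,0,-0.42],"turn":[0,0,0],"gripper":-0.8}]'

```text
time: 17.6
eef_pos: [0.4401, -0.0247, 0.0378]
orientation: [3.141, 0.003, -2.645]
ft_force: [-0.8, 5.2, 4.0]
width: 0.0225
```

Call:
servo_tool --increments '[{"xyz":[0,0.04,0],"turn":[0,0,0],"gripper":-0.8},{"xyz":[0,0.08,0],"turn":[0,0,0],"gripper":-0.8},{"xyz":[0,0.12,0],"turn":[0,0,0],"gripper":-0.8},{"xyz":[0,0.16,0],"turn":[0,0,0],"gripper":-0.8}]'

```text
time: 17.93
eef_pos: [0.4402, -0.0145, 0.0379]
orientation: [-3.13, -0.003, -2.649]
ft_force: [-1.6, -16.5, 6.3]
width: 0.0226
```

Call:
servo_tool --increments '[{"xyz":[0,-0.04,0],"turn":[0,0,0],"gripper":-0.8},{"xyz":[0,-0.08,0],"turn":[0,0,0],"gripper":-0.8},{"xyz":[0,-0.12,0],"turn":[0,0,0],"gripper":-0.8}]'

```text
time: 18.18
eef_pos: [0.4406, -0.0163, 0.0382]
orientation: [3.131, 0.01, -2.644]
ft_force: [0.6, 19.6, 9.0]
width: 0.0229
```

P3 gives μ of about 1.16, so it is the coarsest and goes to the steep rest.

Call:
servo_tool --increments '[{"xyz":[0,0,0.3],"turn":[0,0,0],"gripper":-0.8},{"xyz":[0,0.05,0.6],"turn":[0,0,-0.036],"gripper":-0.8},{"xyz":[0.1,0.1,0.9],"turn":[0,0,-0.072],"gripper":-0.8},{"xyz":[0.3,0.15,1],"turn":[0,0,-0.108],"gripper":-0.8},{"xyz":[0.5,0.2,1],"turn":[0,0,-0.144],"gripper":-0.8},{"xyz":[0.7,0.3,1],"turn":[0,0,-0.18],"gripper":-0.8},{"xyz":[0.8,0.34,1],"turn":[0,0,-0.216],"gripper":-0.8},{"xyz":[0.8,0.34,1],"turn":[0,0,-0.216],"gripper":-0.8}]'

```text
time: 18.85
eef_pos: [0.5209, 0.0131, 0.1362]
orientation: [3.141, 0.001, 2.956]
ft_force: [1.2, 0.7, -7.3]
width: 0.0225
```

Call:
servo_tool --increments '[{"xyz":[0.1,0,0.1],"turn":[-0.0065,-0.035,0],"gripper":-0.8},{"xyz":[0.2,0,0.1],"turn":[-0.013,-0.07,0],"gripper":-0.8},{"xyz":[0.3,0,0.1],"turn":[-0.0195,-0.105,0],"gripper":-0.8},{"xyz":[0.4,0,0.1],"turn":[-0.026,-0.14,0],"gripper":-0.8},{"xyz":[0.4,0,0.1],"turn":[-0.0324,-0.1748,0],"gripper":-0.8},{"xyz":[0.4,0,0.1],"turn":[-0.0324,-0.1748,0],"gripper":-0.8},{"xyz":[0.4,0,0.1],"turn":[-0.0324,-0.1748,0],"gripper":-0.8}]'

```text
time: 19.43
eef_pos: [0.5507, 0.0118, 0.1405]
orientation: [-3.136, 0.545, 2.964]
ft_force: [0.4, -0.4, -8.0]
width: 0.0229
```

Run:
```python
from fit import *
from scipy.spatial.transform import Rotation as R
o=r.get_obs();print(o['eef_pos'],o['orientation'],o['ft_force'],o['joints'])
M=R.from_euler('xyz',o['orientation']).as_matrix(); n=-M[:,2]; print('n',n,np.degrees(np.arccos(n[2])),np.degrees(np.arctan2(-n[1],-n[0])),'toolx',M[:,0],'tooly',M[:,1])
```

```text
[0.5507 0.0118 0.1405] [-3.1364  0.5454  2.9638] [ 0.384  -0.425  -7.9832] [ 0.1098 -0.0561 -0.8894  0.2118 -0.1527  0.2479]
n [-0.5096  0.0968  0.8549] 31.24795011465017 -10.75824203580982 toolx [-0.8415  0.1512 -0.5187] tooly [ 0.1795  0.9838 -0.0044]
```

Call:
servo_tool --increments '[{"xyz":[0.2,0.05,0],"turn":[0,0,0],"gripper":-0.8},{"xyz":[0.32,0.05,-0.2],"turn":[0,0,0],"gripper":-0.8},{"xyz":[0.32,0.05,-0.44],"turn":[0,0,0],"gripper":-0.8},{"xyz":[0.32,0.05,-0.44],"turn":[0,0,0],"gripper":-0.8},{"xyz":[0.32,0.05,-0.44],"turn":[0,0,0],"gripper":-0.8},{"xyz":[0.32,0.05,-0.44],"turn":[0,0,0],"gripper":-0.8}]'

```text
time: 19.93
eef_pos: [0.5911, 0.017, 0.1027]
orientation: [-3.14, 0.557, 2.96]
ft_force: [-0.0, 0.4, -6.9]
width: 0.0227
```

Run:
```python
from fit import *
from scipy.spatial.transform import Rotation as R
s=cam('side'); cv2.imwrite('pics/a6.png',cv2.resize(s['pixels'][110:290,230:450],None,fx=3,fy=3))
o=r.get_obs();print(o['eef_pos'],o['ft_force'],o['joints'])
M=R.from_euler('xyz',o['orientation']).as_matrix(); n=-M[:,2]; print('n',n,np.degrees(np.arccos(n[2])),np.degrees(np.arctan2(-n[1],-n[0])))
```

```text
[0.5918 0.0171 0.1036] [ 0.1152 -0.2216 -7.4106] [ 0.1125  0.0794 -0.871   0.0811 -0.1552  0.252 ]
n [-0.5215  0.0966  0.8478] 32.029712288335745 -10.497249047543134
```

View pics/a6.png

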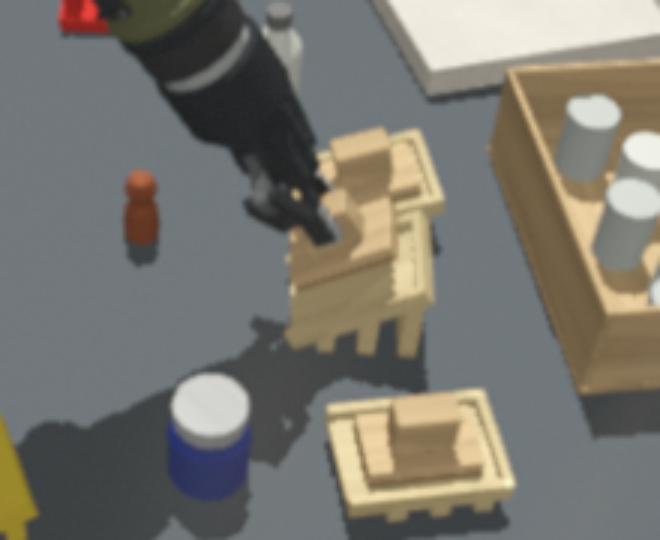

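The tilt is 32.0° and the yaw -10.5°, and the crop shows the plate above the steep rest. Lowering it.

Call:
servo_tool --increments '[{"xyz":[0.04,0,-0.1],"turn":[0,0,0],"gripper":-0.8},{"xyz":[0.08,-0.01,-0.2],"turn":[0,0,0],"gripper":-0.8},{"xyz":[0.1,-0.02,-0.26],"turn":[0,0,0],"gripper":-0.8},{"xyz":[0.1,-0.02,-0.26],"turn":[0,0,0],"gripper":-0.8},{"xyz":[0.1,-0.02,-0.26],"turn":[0,0,0],"gripper":-0.8}]'

```text
time: 20.4
eef_pos: [0.6008, 0.0151, 0.0767]
orientation: [-3.141, 0.558, 2.959]
ft_force: [0.0, -1.0, -7.9]
width: 0.0226
```

Call:
servo_tool --increments '[{"xyz":[0.01,0,-0.02],"turn":[0,0,0],"gripper":-0.8},{"xyz":[0.02,0,-0.03],"turn":[0,0,0],"gripper":-0.8},{"xyz":[0.02,0,-0.03],"turn":[0,0,0],"gripper":-0.8}]'

```text
time: 20.65
eef_pos: [0.6032, 0.0153, 0.0739]
orientation: [-3.141, 0.56, 2.959]
ft_force: [-0.0, 0.5, -7.6]
width: 0.0225
```

Call:
servo_tool --increments '[{"xyz":[0,0,-0.01],"turn":[0,0,0],"gripper":-0.8},{"xyz":[0,0,-0.01],"turn":[0,0,0],"gripper":-0.8}]'

```text
time: 20.82
eef_pos: [0.6033, 0.0153, 0.0737]
orientation: [-3.141, 0.561, 2.959]
ft_force: [-6.6, 1.2, 3.2]
width: 0.0228
```

Contact, with the force along the deck normal. Releasing.

Call:
servo_tool --increments '[{"xyz":[0,0,0],"turn":[0,0,0],"gripper":-0.4},{"xyz":[0,0,0],"turn":[0,0,0],"gripper":-0.2},{"xyz":[0,0,0],"turn":[0,0,0],"gripper":0},{"xyz":[0,0,0],"turn":[0,0,0],"gripper":0},{"xyz":[0,0,0],"turn":[0,0,0],"gripper":0}]'

```text
time: 21.23
eef_pos: [0.6035, 0.0152, 0.0731]
orientation: [-3.141, 0.56, 2.959]
ft_force: [-0.6, -0.8, 1.3]
width: 0.0423
```

Call:
servo_tool --increments '[{"xyz":[-0.1,0.02,0.17],"turn":[0,0,0],"gripper":0},{"xyz":[-0.2,0.04,0.34],"turn":[0,0,0],"gripper":0},{"xyz":[-0.35,0.07,0.6],"turn":[0,0,0],"gripper":0},{"xyz":[-0.5,0.09,0.85],"turn":[0,0,0],"gripper":0},{"xyz":[-0.55,0.1,0.95],"turn":[0,0.03,0],"gripper":0},{"xyz":[-0.55,0.1,1],"turn":[0,0.06,0],"gripper":0},{"xyz":[-0.55,0.1,1],"turn":[0,0.06,0],"gripper":0}]'

```text
time: 21.82
eef_pos: [0.5518, 0.0256, 0.1772]
orientation: [-3.106, 0.376, 2.975]
ft_force: [3.3, 0.4, 0.3]
width: 0.0428
```

Run:
```python
from fit import *
o=r.get_obs();print(o['eef_pos'],o['ft_force'],o['time'])
s=cam('side'); cv2.imwrite('pics/a7.png',cv2.resize(s['pixels'][90:330,170:470],None,fx=2.5,fy=2.5))
C=cloud(s)
for nm,x,y,lo,hi,off in [('level',.637,-.132,.063,.085,0),('gentle',.64,.124,.056,.09,13.5),('steep',.60,.015,.068,.11,32)]:
    g=near(C,x,y,.035,lo,hi); print(nm,len(g),rect(g[:,:2]),g[:,2].mean())
for nm,(x,y) in dict(jar=(.495,-.117),doll=(.47,.11),glue=(.597,.254)).items():
    p=near(C,x,y,.06,.052 if nm!='glue' else .085,.11); print(nm,rect(p[:,:2]))
```

```text
[0.5518 0.0256 0.1772] [3.3357 0.4244 0.3282] 21.8167
level 282 (array([ 0.6349, -0.1327]), (44.8, 26.9), -3.5) 0.07185664357159607
gentle 218 (array([0.642, 0.12 ]), (44.7, 25.6), 3.8) 0.06860756809804847
steep 300 (array([0.6048, 0.0137]), (52.6, 26.3), -13.3) 0.0809632490474832
jar (array([ 0.4942, -0.118 ]), (48.9, 48.4), -19.0)
doll (array([0.4695, 0.1087]), (21.2, 18.6), 28.3)
glue (array([0.5983, 0.2547]), (21.1, 20.1), 80.8)
```

View pics/a7.png

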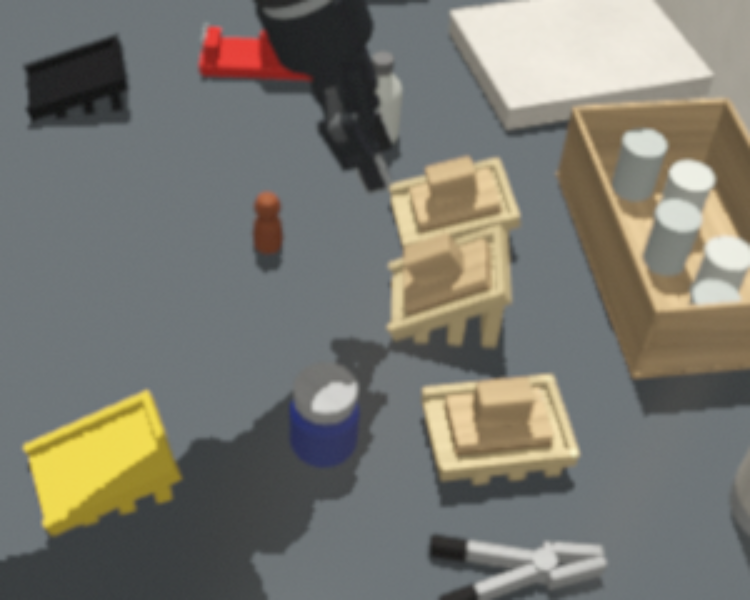

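All three plates lie on their rests. I'll retreat, wait, and check for drift from both cameras.

Call:
servo_tool --increments '[{"xyz":[-0.2,0.2,0.2],"turn":[0,0,0],"gripper":0},{"xyz":[-0.4,0.4,0.4],"turn":[0,0.02,0],"gripper":0},{"xyz":[-0.6,0.6,0.6],"turn":[0,0.05,0],"gripper":0},{"xyz":[-0.8,0.9,0.7],"turn":[0,0.08,0],"gripper":0},{"xyz":[-0.8,1,0.7],"turn":[0,0.1,0],"gripper":0},{"xyz":[-0.8,1,0.7],"turn":[0,0.1,0],"gripper":0}]'

```text
time: 22.37
eef_pos: [0.4694, 0.1275, 0.2409]
orientation: [-3.054, 0.062, 2.989]
ft_force: [0.1, -0.0, 0.1]
width: 0.0427
```

Call:
servo_tool --increments '[{"xyz":[-0.1,0.4,0],"turn":[0,0,0],"gripper":0},{"xyz":[-0.3,0.7,0],"turn":[0,0,0],"gripper":0},{"xyz":[-0.5,1,0],"turn":[0,0,0],"gripper":0},{"xyz":[-0.5,1,0],"turn":[0,0,0],"gripper":0},{"xyz":[-0.5,1,0],"turn":[0,0,0],"gripper":0},{"xyz":[-0.5,1,0],"turn":[0,0,0],"gripper":0}]'

```text
time: 22.87
eef_pos: [0.4175, 0.2243, 0.241]
orientation: [-3.053, 0.064, 2.987]
ft_force: [-0.3, -0.7, 1.3]
width: 0.0431
```

```bash
python3 - <<'E'
from fit import *
for n in ('top','side'):
    s=cam(n); cv2.imwrite(f'pics/a8{n}.png',s['pixels'])
    C=cloud(s); print(n)
    for nm,x,y,lo,hi in [('level',.637,-.132,.063,.085),('gentle',.64,.124,.056,.09),('steep',.60,.015,.068,.11)]:
        g=near(C,x,y,.035,lo,hi); print(nm,len(g),rect(g[:,:2]),g[:,2].mean())
        d=g[np.hypot(g[:,0]-g[:,0].mean(),g[:,1]-g[:,1].mean())<.011]; k=np.linalg.lstsq(np.c_[d[:,:2]-d[:,:2].mean(0),np.ones(len(d))],d[:,2],rcond=None)[0]
        print('   tilt',np.degrees(np.arctan(np.hypot(k[0],k[1]))))
E
python3 -c "
import cv2;i=cv2.imread('pics/a8top.png')[90:260,100:460];cv2.imwrite('pics/a8c.png',cv2.resize(i,None,fx=2.2,fy=2.2))"
```

```text
top
level 170 (array([ 0.6354, -0.1313]), (44.5, 24.5), 0.8) 0.07079114815090182
   tilt 1.7523619604588683
gentle 174 (array([0.642 , 0.1241]), (43.1, 24.3), 1.3) 0.07010832504642307
   tilt 11.908038210012286
steep 195 (array([0.6068, 0.0156]), (53.6, 24.2), -11.1) 0.08114785688870033
   tilt 31.11418180162232
side
level 288 (array([ 0.6349, -0.1335]), (45.0, 25.9), -1.3) 0.07172342813869308
   tilt 14.357780501835249
gentle 218 (array([0.6424, 0.1193]), (44.8, 26.3), 0.6) 0.06834414674284822
   tilt 28.367032626065555
steep 308 (array([0.606 , 0.0133]), (54.3, 26.1), -11.7) 0.08062542000648383
   tilt 41.562160425795184
```

View pics/a8c.png

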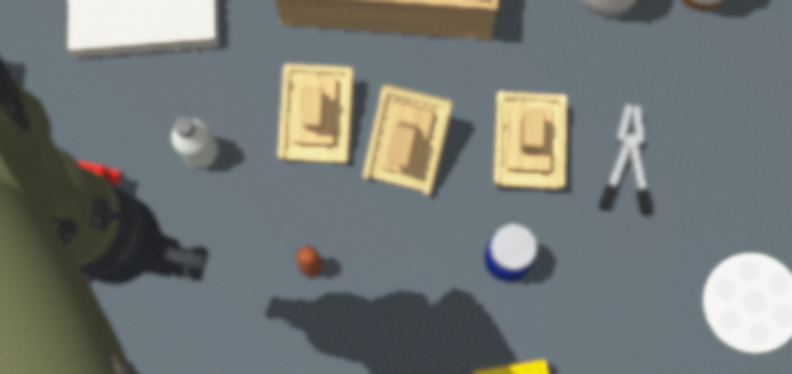

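The top view shows one plate in the middle of each rest, at (318,110), (407,140) and (533,130) in the crop. None has drifted, and the jar, doll, glue, clamp and palette are where they were. Handing in.

Run:
```python
from station import r
print(r.get_obs()['qd']); print(r.sign_off())
```

```text
[-0.00812413  0.00160992  0.01546495  0.01145248  0.00420098  0.00385141]
the job is handed in; nothing more can be done
None
```

I sorted all three plates by dragging each one over the worktop and handed the job in at about 23 s of the 72 s. The sign-off gave no verdict.

| Plate, by starting place | Measured friction | Grit | Placed on |
|---|---|---|---|
| (0.43, 0.22) | about 0.2 | finest | level rest |
| (0.495, -0.225) | about 0.43 | medium | gentle rest |
| (0.44, -0.025) | about 1.16 | coarsest | steep rest |

**Final checks:**
- **Position:** in both cameras' final pictures each plate lies on its rest, a few millimetres from the deck centre, with no drift after release.
- **Tilt:** the top camera gave tilts of about 2°, 12° and 31°, which match the slopes within its noise.
- **Other objects:** the jar, doll and glue measured within a few millimetres of where they started. I checked the clamp and palette only by eye. The arm partly hid the tape dispenser in the last top picture, and it was not measured. The arm was clear of everything.

**Checks that disagreed:**
- **Finest plate's friction:** it scattered between 0.18 and 0.30 and came out above the stated 0.14. I called it finest because the other two plates matched 0.44 and 1.15 closely.
- **Side-camera tilts:** these came out too large (14°, 28°, 42°), because the fit also took in the sides of the grips. I did not use them.

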